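Unclip the service cover of the extractor's control box

TASK

Open the control box of the dust extractor: press its snap tab inward until that end of the cover springs up, but gently, so as not to crack the tab. Then take the cover by its grip rib, draw it towards the tab end to free its other edge from under the fixed lip without wrenching it, lift it off and lay it flat, rib up, wholly on the pale board. Leave the folding rule where it lies.

Things in the scene. Friction and masses are not known exactly. Their poses are not given: they have to be found in the camera images.
- control_box: grey control box fixed to the desk, 180 mm (its x) x 120 mm (y; 150 over its feet), walls 50 mm high; origin at centre of underside, z up. Snap tab at the -x end, lip at the +x end. Over the walls stand side ridges to z = 56 mm (y = +-54.5 to +-60) and a low ridge along the -x end to 54 mm (x < -86.7). Pushing box or tab with over 19 N breaks it.
- lip (a point): lower front edge of the fixed lip, at box x = 74, z = 58 mm; the lip spans the box's width and fills z 58 to 63 mm from here to x = 90. The latched cover's far edge lies about 6 mm under it: pulled straight up the cover jams. Draw the freed cover 9 to 13 mm along the box's -x, then lift straight up.
- snap_tab (a joint): bending (rad) of the tab, a black springy tongue 30 mm wide rooted at box x = -58, y = 0, z = 8 mm, standing up through the cover's slot to z = 98. 0 at rest, grows as its top is pressed inward (box +x). At the press bar it yields 3 N/mm; after 3 to 5 mm (0.04 to 0.06 rad, 9 to 14 N) the cover is freed; over 19 N it cracks. Let go, it springs back and does not catch the raised cover.
- tab_nose (a point): tip of the tab's nose, which points to the box's -x at z 56 to 60 mm and hooks 2 to 3 mm over the cover's end strip
- tab_plate (a point): middle of the outer (-x) face of the tab's thumb plate, box x = -52, z = 86 mm at rest. Before it, on two adjusting screws, is the press bar: level black rod, 12 mm thick, 26 mm wide (y), at z = 86. Its face to press is 6 to 17 mm out from here, set differently each time, not measured: feel for it. Closed fingertips pointing down, at z 76 to 80 mm, can come in from -x, over the end strip.
- cover: grey cover plate 166 (x) x 104 (y) x 5 mm, 0.16 to 0.28 kg, loose; origin at centre of underside, z up. Starts latched, axes along the box's, origin at box x = -3, z = 50 mm. Slot for the tab 41 x 44 mm at x -69 to -28. More than 40 N between cover and box is wrenching. It must rise 50 mm to clear the tab.
- cover_rib (a point): point in the cover's grip rib: upright, black, 70 mm long (cover x), 12 mm thick (y), top 33 mm over the cover's underside, middle at cover x = 14, y = 0; this point is 24 mm over the underside. Grasp across y from above.
- cover_end (a point): middle of the underside of the cover's end strip (cover x -83 to -69), at x = -76 mm. When the tab lets go, two sprung pins raise this end from about z = 50 to 63 mm (tilt about 0.08 rad) and hold it there; the far edge stays under the lip.
- board: pale grey-white board fixed flat on the desk, 210 mm (its x) x 300 mm (its y) x 18 mm, origin at centre of underside; the cover is laid on it, either way round
- folding_rule: yellow folded rule, 18 x 235 x 16 mm, loose on the desk between box and board, origin at centre of underside; bystander

How it is judged:
On the way, in this order (a step that is already met when the one before it is completed fails the run):
1. the tab is pressed and the tab end of the cover has sprung up (its underside over 60 mm above the desk) (z of cover_end in the frame of control_box above 0.06 m), for 0.2 s.
2. the cover is lifted clear of the box and its tab (underside over 105 mm) (height (world z) of cover above 0.105 m), for 0.1 s.
At the end, for the whole second after the job is handed in: the cover rests flat, rib up, on the board: its underside on the board's top (12 to 24 mm over the board's underside), tilted less than 0.06 rad, its centre within 75 mm of the board's centre along the board's x and 100 mm along its y, at rest and let go (x of cover in the frame of board between -0.075 and 0.075 m and y of cover in the frame of board between -0.1 and 0.1 m and z of cover in the frame of board between 0.012 and 0.024 m and angle between cover's own z axis and vertical below 0.06 rad and linear speed of cover below 0.02 m/s and z of cover_rib in the frame of board above 0.034 m); the robot touches nothing.
It fails at once if the robot pushes the box or its snap tab with more than 19 N (contact force between any of the fingers, the arm and control_box above 19 N).
It fails at once if the cover is wrenched: more than 40 N between cover and box (contact force between cover and control_box above 40 N).
It fails at once if the folding rule is moved more than 30 mm (distance of folding_rule from where it was at the start of the episode above 0.03 m).
It also fails if it takes over 56 s, if anything falls off the work surface, if the arm or the gripper's body presses on something with over 40 N, if the wrist force passes 120 N, or if a joint passes its speed limit or range.

ROBOT

A 6-joint arm with a two-finger parallel gripper is mounted at the origin on a cart in front of the work surface, level with it; the furniture and walls round the work are solid. World frame = base frame: x ahead of the robot, y to its left, z up, the work surface at z = 0. Lengths are in m, angles in rad, forces in N, time in s.
With the tool pointing down it reaches from about 0.225 to 0.875 m from the base axis. Payload 3.4 kg.
Tool frame: the origin (TCP) lies on the centre line of the jaws, within the pads' length; the fingertips stand 22 mm ahead of it and the grasp point (between the pads) lies 3 mm ahead of it; z points along the fingers, y is the line along which they close (so a half turn about z gives the same grasp; the last joint's range is limited). The gripper opens to 85 mm and grips with 20 to 120 N. Pads are 22 mm wide; open, the fingers measure 114 mm over their backs; the gripper's body (76 mm by 85 mm) begins 54 mm behind the grasp point. The pads swing forward as they close: fully open they stand 13 mm farther back than shut.
Start: joints at [-0.121, 0.276, 1.505, -0, 1.361, -0.121], TCP at [0.575, -0, 0.225] pointing down, gripper open.
Joint ranges: [-2.89, 2.89], [-0.75, 2.08], [0.22, 2.7], [-1.18, 4.32], [0.11, 2.71], [-2.7, 2.7]. Speed limits (rad/s): [2.57, 2.57, 3.14, 3.14, 3.14, 3.14].

INTERFACE

Orientations are given as a unit quaternion [w, x, y, z].
In Python, from rig import manip gives the robot as it stands.
- The arm moves only by the shell command python3 steer.py 'ROWS' [OPENING] [FORCE]. ROWS is rows parted by semicolons, their numbers by spaces, 1 to 5 of them, each of 4 numbers: dx, dy, dz in m, then a turn about the tool's z in rad; each row shifts and turns the commanded pose from where the row before left it, along the tool's axes as they then stand; what a row does not reach is not made up. A row lasts 1/12 s, in which the tool goes at most 0.0417 m and 0.125 rad, less where a joint would pass 70% of its speed; a pose out of reach is approached as far as the arm can. OPENING is the finger opening in m, set as the command begins (- or left out keeps the last). The fingers move at their own pace and stop on an object; FORCE is the grip in N (left out, the last holds). Time passes only in rows, so rows that do not move let the fingers close. It prints the time, the measured TCP pose, the force, the opening and the grip force at its end.
- manip.get_state(): the state, without advancing time (a new reading comes with each control period).
- manip.get_image(name): name is "scene" or "side" or "wrist"; returns a dict with "img" (400x640x3 uint8, red, green, blue), "camera_matrix" (3x3 intrinsics, pixels), "T" (4x4, takes a point from camera to world coordinates); the wrist camera has in their place "hand_eye" (4x4, takes a point from camera to tool coordinates, whose origin is the TCP and whose axes are the flange's). Camera axes: x right, y down, z forward; pixel columns grow to the right and rows downward; lengths in m; the calibration is good to about 2 mm. The wrist camera is an equidistant fisheye: a pixel r from the principal point sees the ray r / f radians off the axis. A picture is of the moment at which its call begins: read the wrist's pose just before it. There is no depth.
- manip.sign_off(): hands the job in; it is judged then, once.
The state is a dict: "clock": time; "qpos": joint angles; "qd": joint speeds; "effort": joint torques, N m; "position": TCP position; "ee_rot": TCP orientation; "contact_force": force on the tool from outside, world axes, zero at the start; "moment": the same for the moment, N m; "width": finger opening in m; "gripper_force": force on a finger pad.
Only numpy, scipy, OpenCV 4.12 (cv2) and the standard library are available. Lean on these libraries where they do the work, as an engineer would, in place of code of your own. Each camera call takes 0.05 s, during which the arm holds its last target. There are 200 camera calls.

## Working session

There is one attempt and no reset: what is moved stays moved. The work goes in short steps, Python scripts to look and compute and a shell command to move; the robot and the scene stay as the last step left them, time stands still between calls to the robot, and variables do not carry over. Pictures are saved under pics/ and viewed, at most 10 in all, crops included, and the job is handed in when it is done.

```bash
ls; mkdir -p pics
python3 - <<'E'
from rig import manip
import cv2
s=manip.get_state();print(s)
for n in("scene","side","wrist"):
    d=manip.get_image(n);cv2.imwrite(f"pics/{n}0.png",d["img"][:,:,::-1])
    print(n,d["camera_matrix"],d.get("T",d.get("hand_eye")))
E
```

```text
pics
rig.py
steer.py
{'clock': 0.0, 'qpos': array([-1.20993161e-01,  2.76635060e-01,  1.50616991e+00, -3.50558014e-05,
        1.36066519e+00, -1.20995601e-01]), 'qd': array([ 6.49251384e-04, -7.18197515e-04, -9.71402832e-05, -1.30846554e-03,
        2.90722427e-04, -1.11496149e-03]), 'effort': array([ 6.20495921e-04, -4.16768074e+01, -2.45808578e+01, -1.52056768e-04,
        1.11346930e-02,  1.69860516e-05]), 'position': array([5.74455259e-01, 5.19632914e-05, 2.23902208e-01]), 'ee_rot': array([-7.28496817e-04,  7.07103011e-01,  7.07109929e-01, -5.92317803e-04]), 'contact_force': array([-0.2547502 , -0.04649427,  0.21246781]), 'moment': array([-0.04375812, -0.02372166,  0.00720844]), 'gripper_force': 0.0, 'width': 0.08549138296097432}
scene [[387.34448955   0.         320.27170378]
 [  0.         387.34448955 191.8053576 ]
 [  0.           0.           1.        ]] [[ 0.92727956 -0.27564656  0.25332111  0.30095488]
 [-0.37433752 -0.69155396  0.61775767 -0.58385042]
 [ 0.00490244 -0.66766166 -0.74444871  0.79906198]
 [ 0.          0.          0.          1.        ]]
side [[384.13069168   0.         315.3012855 ]
 [  0.         384.13069168 194.47433157]
 [  0.           0.           1.        ]] [[-0.9968222   0.04396259 -0.06642884  0.61228186]
 [ 0.07962259  0.57497311 -0.81428875  0.77154168]
 [ 0.00239655 -0.81699034 -0.57664637  0.62641551]
 [ 0.          0.          0.          1.        ]]
wrist [[309.70691629   0.         318.43611296]
 [  0.         309.70691629 201.54246481]
 [  0.           0.           1.        ]] [[-2.70295804e-04 -9.57516631e-01 -2.88377925e-01  7.34456641e-02]
 [ 9.99999814e-01 -4.16433546e-04  4.45409589e-04 -1.90635455e-04]
 [-5.46577331e-04 -2.88377751e-01  9.57516566e-01 -1.49963644e-01]
 [ 0.00000000e+00  0.00000000e+00  0.00000000e+00  1.00000000e+00]]
```

View pics/scene0.png

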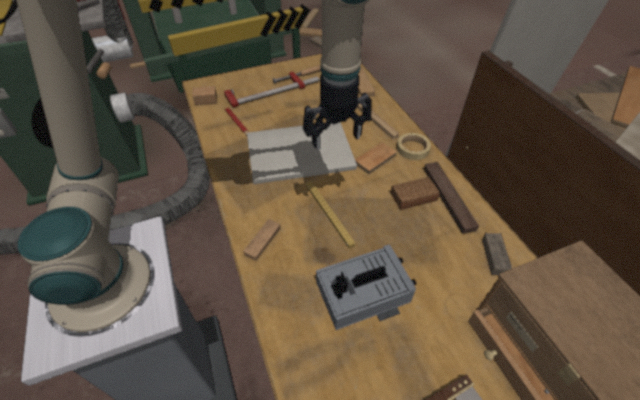

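View pics/side0.png

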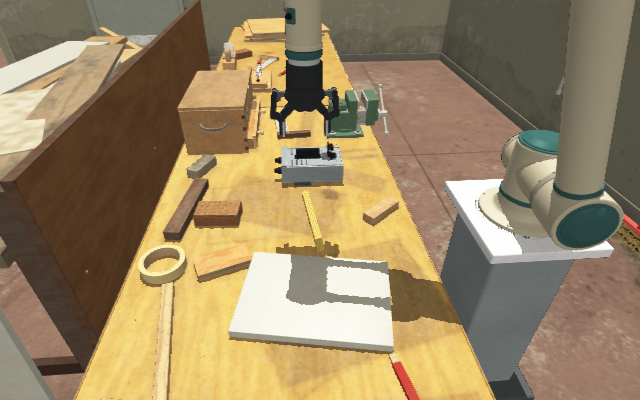

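View pics/wrist0.png

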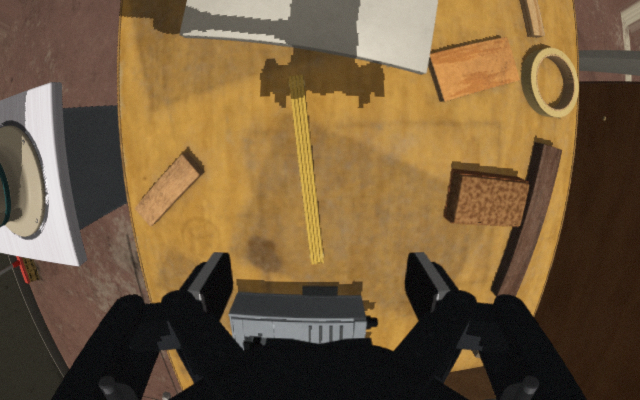

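The box is near scene (365,287) and side (312,165), with the tab at the robot-side (−x world) end and the lip at the far end. The board is at scene (300,150) and side (315,300), and the rule lies between them. I'll zoom in on the box in both views.

Run:
```python
import cv2,numpy as np
a=cv2.imread("pics/scene0.png")[235:335,305:425];b=cv2.imread("pics/side0.png")[130:200,260:360]
a=cv2.resize(a,None,fx=5,fy=5,interpolation=cv2.INTER_CUBIC)
b=cv2.resize(b,None,fx=6,fy=6,interpolation=cv2.INTER_CUBIC)
cv2.imwrite("pics/c1.png",a);cv2.imwrite("pics/c2.png",b)
```

```text
(no output)
```

View pics/c1.png

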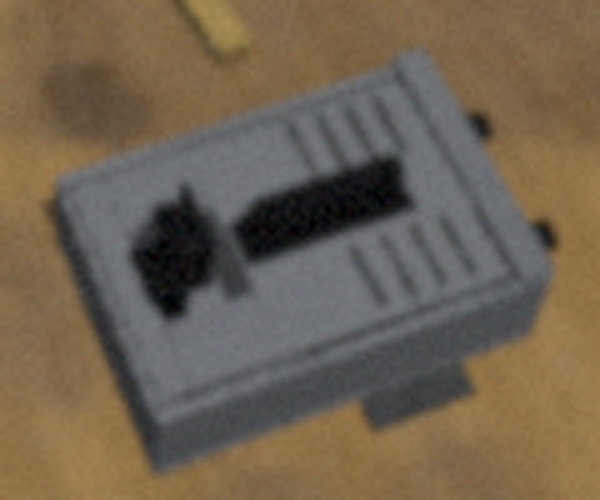

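View pics/c2.png

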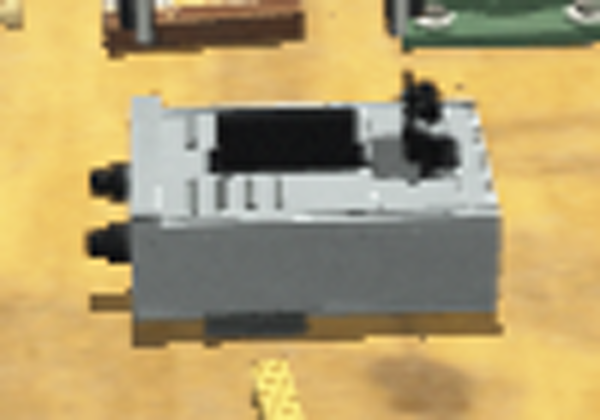

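The crops show the box's top corners, the black tab at left with its press bar, and the rib to its right. In crop 1 the corners are at (60,185), (158,412), (430,52) and (550,270); in crop 2 they are at (135,216) and (497,212). Next I'll cast rays.

```bash
cat > h.py <<'E'
import numpy as np,cv2
from rig import manip
from scipy.spatial.transform import Rotation as R
CAL={}
def cal(n):
    if n not in CAL: CAL[n]=manip.get_image(n)
    return CAL[n]
def ray(d,uv,state=None):
    K=d["camera_matrix"];x=(uv[0]-K[0,2])/K[0,0];y=(uv[1]-K[1,2])/K[1,1]
    if "T" in d: T=d["T"];v=np.array([x,y,1])
    else:
        q=state["ee_rot"];M=np.eye(4);M[:3,:3]=R.from_quat(np.r_[q[1:],q[0]]).as_matrix();M[:3,3]=state["position"]
        T=M@d["hand_eye"];r=np.hypot(x,y);v=np.array([x*np.sinc(r/np.pi)/1,y*np.sinc(r/np.pi),np.cos(r)])
    v=T[:3,:3]@v;return T[:3,3],v/np.linalg.norm(v)
def plane(d,uv,z,state=None):
    o,v=ray(d,uv,state);return o+v*(z-o[2])/v[2]
def tri(rays):
    A=np.zeros((3,3));b=np.zeros(3)
    for o,v in rays:
        P=np.eye(3)-np.outer(v,v);A+=P;b+=P@o
    p=np.linalg.solve(A,b);return p,[np.linalg.norm((np.eye(3)-np.outer(v,v))@(p-o)) for o,v in rays]
E
python3 - <<'E'
from h import *
np.set_printoptions(precision=4,suppress=True)
S=cal("scene");D=cal("side")
c1=lambda u,v:(305+(u+.5)/5-.5,235+(v+.5)/5-.5)
c2=lambda u,v:(260+(u+.5)/6-.5,130+(v+.5)/6-.5)
for n,uv,z in [("-+",(60,185),.056),("--",(158,412),.056),("++",(430,52),.063),("+-",(550,270),.063)]:
    print("scene",n,plane(S,c1(*uv),z))
for n,uv,z in [("-+",(497,212),.056),("++",(135,216),.063),("+-",(135,98),.063)]:
    print("side",n,plane(D,c2(*uv),z))
# two-view height checks
print("-+",tri([ray(S,c1(60,185)),ray(D,c2(497,212))]))
print("++",tri([ray(S,c1(430,52)),ray(D,c2(135,216))]))
print("ribtop far end",tri([ray(S,c1(400,155)),ray(D,c2(218,110))]))
print("tab top",tri([ray(S,c1(185,186)),ray(D,c2(407,74))]))
# board and rule masks
for nm,d,box in(("scene",S,(225,110,140,85)),("side",D,(215,240,190,120))):
    x,y,w,h=box;im=d["img"];hsv=cv2.cvtColor(im,cv2.COLOR_RGB2HSV)
    m=((hsv[...,1]<60)).astype(np.uint8);k=np.zeros_like(m);k[y:y+h,x:x+w]=m[y:y+h,x:x+w]
    k=cv2.morphologyEx(k,cv2.MORPH_OPEN,np.ones((3,3)))
    c=max(cv2.findContours(k,0,2)[0],key=cv2.contourArea)
    q=cv2.approxPolyDP(cv2.convexHull(c),4,True)[:,0]
    print(nm,[(tuple(p),plane(d,p,.018)[:2].round(3)) for p in q])
E
```

```text
scene -+ [ 0.4591 -0.1805  0.056 ]
scene -- [ 0.4576 -0.2906  0.056 ]
scene ++ [ 0.6392 -0.183   0.063 ]
scene +- [ 0.6328 -0.2977  0.063 ]
side -+ [ 0.4566 -0.1757  0.056 ]
side ++ [ 0.6303 -0.1734  0.063 ]
side +- [ 0.6292 -0.2919  0.063 ]
-+ (array([ 0.4578, -0.1792,  0.0543]), [np.float64(0.0017341477079651512), np.float64(0.0017341477079652506)])
++ (array([ 0.6351, -0.1816,  0.0603]), [np.float64(0.004997324581246747), np.float64(0.004997324581247115)])
ribtop far end (array([ 0.5898, -0.2362,  0.085 ]), [np.float64(0.0019751942894720275), np.float64(0.001975194289472161)])
tab top (array([ 0.4957, -0.2266,  0.1054]), [np.float64(0.00013996217430637864), np.float64(0.00013996217430650354)])
scene [((np.int32(340), np.int32(123)), array([0.737, 0.317])), ((np.int32(355), np.int32(168)), array([0.694, 0.112])), ((np.int32(253), np.int32(182)), array([0.407, 0.167])), ((np.int32(247), np.int32(133)), array([0.446, 0.379])), ((np.int32(319), np.int32(121)), array([0.678, 0.352]))]
side [((np.int32(254), np.int32(252)), array([0.699, 0.127])), ((np.int32(386), np.int32(262)), array([0.408, 0.181])), ((np.int32(392), np.int32(350)), array([0.446, 0.392])), ((np.int32(230), np.int32(336)), array([0.731, 0.342]))]
```

```bash
python3 steer.py '-0.034 -0.0205 0 0;-0.034 -0.0205 0 0;-0.034 -0.0205 0 0;-0.034 -0.0205 0 0;-0.034 -0.0205 0 0' 0 20
python3 steer.py '-0.034 -0.0205 0 0;-0.034 -0.0205 0 0;0 0 0 0.125;0 0 0 0.125;0 0 0 0.125'
python3 steer.py '0 0 0 0.125;0 0 0 0.125;0 0 0 0.125;0 0 0 0.125;0 0 0 0.125'
python3 steer.py '0 0 0 0.125;0 0 0 0.125;0 0 0 0.125;0 0 0 0.125;0 0 0 0.071'
python3 steer.py '0 0 0 0;0 0 0 0'
python3 - <<'E'
from h import *
s=manip.get_state();d=manip.get_image("wrist");cv2.imwrite("pics/w1.png",d["img"][:,:,::-1])
np.save("pics/w1s.npy",s,allow_pickle=True);print(s["position"],s["ee_rot"],s["contact_force"],s["qpos"])
E
```

```text
clock: 0.67
position: [0.4713, -0.1711, 0.2248]
ee_rot: [0.0, 0.707, 0.707, -0.0]
contact_force: [0.9, -1.1, 0.7]
width: 0.0254
gripper_force: 0.0
clock: 1.08
position: [0.4308, -0.239, 0.2248]
ee_rot: [-0.0, 0.829, 0.559, 0.0]
contact_force: [0.8, 0.5, 0.1]
width: 0.0001
gripper_force: 0.0
clock: 1.5
position: [0.4314, -0.238, 0.2247]
ee_rot: [-0.0, 0.96, 0.279, -0.0]
contact_force: [0.4, -0.3, 0.8]
width: 0.0001
gripper_force: 0.0
clock: 1.92
position: [0.4314, -0.2379, 0.2247]
ee_rot: [-0.0, 1.0, -0.003, -0.0]
contact_force: [-0.0, -0.4, 0.7]
width: 0.0002
gripper_force: 0.0
clock: 2.08
position: [0.4315, -0.238, 0.2248]
ee_rot: [-0.0, 1.0, 0.001, -0.0]
contact_force: [-0.2, 0.2, 0.1]
width: -0.0001
gripper_force: 0.0
[ 0.43147661 -0.23795379  0.22477505] [-3.34008286e-05  9.99999601e-01  8.92756958e-04 -7.98835274e-06] [-0.15246477  0.17379677  0.10047344] [-6.45332018e-01  1.51623209e-01  1.67120013e+00  4.51364732e-05
  1.31882230e+00  9.23667540e-01]
```

View pics/w1.png

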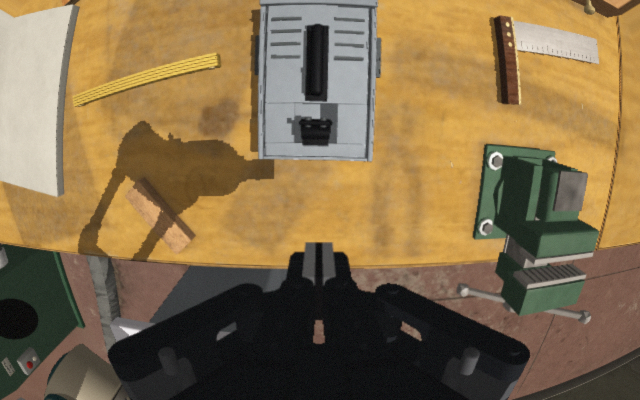

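The wrist view shows the box at cols 258–378, rows 0–160, with the rib at (316,60), the tab at (316,130) and the closed fingertips at (318,245). I'll zoom in on the box.

Run:
```python
import cv2
a=cv2.imread("pics/w1.png")[0:170,250:390]
cv2.imwrite("pics/c3.png",cv2.resize(a,None,fx=3.5,fy=3.5,interpolation=cv2.INTER_CUBIC))
```

```text
(no output)
```

View pics/c3.png

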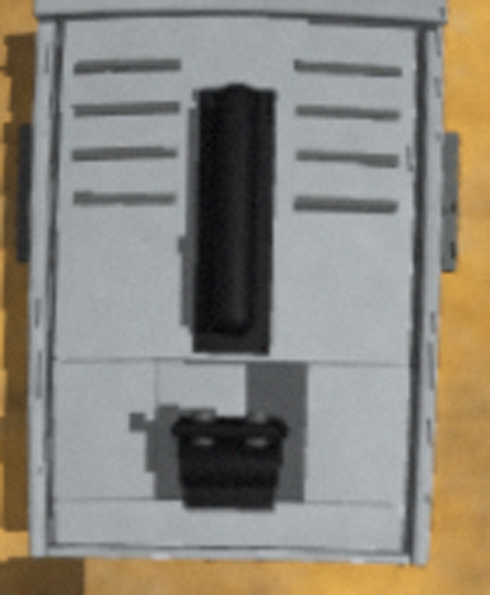

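In crop 3 the rib runs from (200,88) to (270,352), the tab plate is at (173–288,428), and the press bar's outer edge is at (185–272,508). The box's −x corners are (32,555) and (425,563), and the ridge front edge of the lip is at v≈18.

Run:
```python
from h import *
np.set_printoptions(precision=4,suppress=True)
s=np.load("pics/w1s.npy",allow_pickle=True).item();d=cal("wrist")
c=lambda u,v:(250+(u+.5)/3.5-.5,(v+.5)/3.5-.5)
for n,uv,z in [("-+",(32,555),.056),("--",(425,563),.056),("lip+",(38,18),.063),("lip-",(443,22),.063),
 ("ribtop far",(238,88),.083),("ribtop near",(234,333),.083),("rib base nearL",(194,352),.055),("rib base nearR",(270,352),.055),("rib base farL",(200,90),.055),("rib base farR",(274,90),.055),
 ("bar outer",(228,508),.086),("barL",(187,495),.086),("barR",(274,495),.086),("plateL",(173,428),.098),("plateR",(288,428),.098)]:
    print(n,plane(d,c(*uv),z,s))
S=cal("scene");D=cal("side")
r=[ray(S,(305+400.5/5-.5,235+155.5/5-.5)),ray(D,(260+218.5/6-.5,130+110.5/6-.5)),ray(d,c(250,90),s)]
print("rib far-end top 3 views",tri(r))
```

```text
-+ [ 0.4565 -0.1753  0.056 ]
-- [ 0.4541 -0.2932  0.056 ]
lip+ [ 0.6186 -0.1792  0.063 ]
lip- [ 0.6175 -0.2961  0.063 ]
ribtop far [ 0.5883 -0.237   0.083 ]
ribtop near [ 0.5202 -0.236   0.083 ]
rib base nearL [ 0.5161 -0.2243  0.055 ]
rib base nearR [ 0.5161 -0.2464  0.055 ]
rib base farL [ 0.5958 -0.2259  0.055 ]
rib base farR [ 0.5958 -0.2474  0.055 ]
bar outer [ 0.4733 -0.2345  0.086 ]
barL [ 0.4768 -0.2236  0.086 ]
barR [ 0.4768 -0.2467  0.086 ]
plateL [ 0.4952 -0.2207  0.098 ]
plateR [ 0.4951 -0.2498  0.098 ]
rib far-end top 3 views (array([ 0.5889, -0.2382,  0.0847]), [np.float64(0.003216383876492306), np.float64(0.0016845816466171267), np.float64(0.0024908048779231713)])
```

```bash
python3 steer.py '0 -0.003 0.031 0.02;0 0 0.031 0;0 0 0.031 0;0 0 0.032 0;0.01 0 0 0'
python3 steer.py '0.006 0 0 0;0.003 0 0 0;0 0 0 0'
```

```text
clock: 2.7
position: [0.4359, -0.2316, 0.0944]
ee_rot: [-0.004, 1.0, -0.01, -0.006]
contact_force: [-1.0, 0.8, -0.6]
width: 0.0002
gripper_force: 0.0
clock: 2.95
position: [0.4535, -0.2368, 0.1021]
ee_rot: [0.002, 1.0, -0.01, 0.002]
contact_force: [-0.1, -0.5, 0.7]
width: 0.0001
gripper_force: 0.0
```

```bash
python3 steer.py '0 0 0 0;0 0 0 0'; python3 steer.py '0.002 0 0.001 0;0.002 0 0 0;0 0 0 0'; python3 steer.py '0.002 0 0 0;0 0 0 0;0 0 0 0'
```

```text
clock: 3.12
position: [0.4514, -0.2359, 0.1013]
ee_rot: [0.001, 1.0, -0.01, 0.001]
contact_force: [0.4, -1.4, -0.4]
width: -0.0001
gripper_force: 0.0
clock: 3.37
position: [0.455, -0.2356, 0.0991]
ee_rot: [0.0, 1.0, -0.01, 0.0]
contact_force: [-0.0, -0.5, -0.5]
width: -0.0002
gripper_force: 0.0
clock: 3.62
position: [0.4566, -0.2355, 0.0988]
ee_rot: [-0.0, 1.0, -0.01, 0.0]
contact_force: [0.1, 0.0, 0.5]
width: 0.0
gripper_force: 0.0
```

```bash
for i in 1; do python3 steer.py '0.002 0 -0.001 0;0 0 0 0;0 0 0 0' | sed -n '2p;4p'; done; python3 steer.py '0.002 0 0 0;0 0 0 0;0 0 0 0'| sed -n '2p;4p'; python3 steer.py '0.0015 0 0 0;0 0 0 0;0 0 0 0'| sed -n '2p;4p'
```

```text
position: [0.4587, -0.2356, 0.0999]
contact_force: [-0.2, -0.4, -0.3]
position: [0.4606, -0.2356, 0.0998]
contact_force: [0.3, 0.7, 0.6]
position: [0.4621, -0.2356, 0.0998]
contact_force: [1.2, -0.2, -0.6]
```

```bash
python3 steer.py '0.0015 0 0 0;0 0 0 0;0 0 0 0'| sed -n '2p;4p'; python3 steer.py '0.001 0 0 0;0 0 0 0;0 0 0 0'| sed -n '2p;4p'; python3 steer.py '0.001 0 0 0;0 0 0 0;0 0 0 0'| sed -n '2p;4p'
```

```text
position: [0.4636, -0.2357, 0.0998]
contact_force: [-0.9, 0.4, -0.0]
position: [0.4646, -0.2357, 0.0998]
contact_force: [0.5, 0.3, 0.1]
position: [0.4656, -0.2357, 0.0998]
contact_force: [0.7, 0.1, -0.2]
```

```bash
python3 steer.py '0.001 0 0 0;0 0 0 0;0 0 0 0'| sed -n '2p;4p'; python3 steer.py '0.001 0 0 0;0 0 0 0;0 0 0 0'| sed -n '2p;4p'; python3 steer.py '0.001 0 0 0;0 0 0 0;0 0 0 0'| sed -n '2p;4p'
```

```text
position: [0.4666, -0.2357, 0.0998]
contact_force: [0.2, 0.6, -0.0]
position: [0.4676, -0.2358, 0.0998]
contact_force: [0.4, -0.5, -0.8]
position: [0.4686, -0.2358, 0.0998]
contact_force: [0.3, 0.8, 0.5]
```

```bash
for k in 1; do :; done; python3 steer.py '0.001 0 0 0;0 0 0 0;0 0 0 0'| sed -n '2p;4p'; python3 steer.py '0.001 0 0 0;0 0 0 0;0 0 0 0'| sed -n '2p;4p'; python3 steer.py '0.001 0 0 0;0 0 0 0;0 0 0 0'| sed -n '2p;4p'
```

```text
position: [0.4696, -0.2358, 0.0998]
contact_force: [0.0, 0.5, -0.5]
position: [0.4706, -0.2358, 0.0998]
contact_force: [-0.2, -0.2, -0.5]
position: [0.4716, -0.2358, 0.0998]
contact_force: [0.4, -0.3, 0.2]
```

No contact yet. The dark edge I took for the bar matches the nose at z≈58 mm (box x≈−75), so the bar lies further in. I'll keep feeling for it.

```bash
python3 steer.py '0.001 0 0 0;0 0 0 0;0 0 0 0'| sed -n '2p;4p'; python3 steer.py '0.001 0 0 0;0 0 0 0;0 0 0 0'| sed -n '2p;4p'; python3 steer.py '0.001 0 0 0;0 0 0 0;0 0 0 0'| sed -n '2p;4p'
```

```text
position: [0.4726, -0.2359, 0.0998]
contact_force: [-0.0, -0.6, 0.3]
position: [0.4736, -0.2359, 0.0998]
contact_force: [-0.0, -0.1, -0.9]
position: [0.4746, -0.2359, 0.0998]
contact_force: [-0.1, 0.4, -0.1]
```

```bash
python3 steer.py '0.001 0 0 0;0 0 0 0;0 0 0 0'| sed -n '2p;4p'; python3 steer.py '0.001 0 0 0;0 0 0 0;0 0 0 0'| sed -n '2p;4p'
python3 - <<'E'
from h import *
s=manip.get_state();d=manip.get_image("wrist")["img"];e=manip.get_image("side")["img"]
a=cv2.resize(d[60:260,250:390],None,fx=2.8,fy=2.8,interpolation=2);b=cv2.resize(e[110:200,270:360],None,fx=4.4,fy=4.4,interpolation=2)
o=np.zeros((560,800,3),np.uint8);o[:a.shape[0],:a.shape[1]]=a;o[:b.shape[0],400:400+b.shape[1]]=b
cv2.imwrite("pics/c4.png",o[:,:,::-1])
E
```

```text
position: [0.4756, -0.2359, 0.0998]
contact_force: [0.1, 0.5, 0.3]
position: [0.4766, -0.2359, 0.0998]
contact_force: [0.1, -0.3, 0.0]
```

View pics/c4.png

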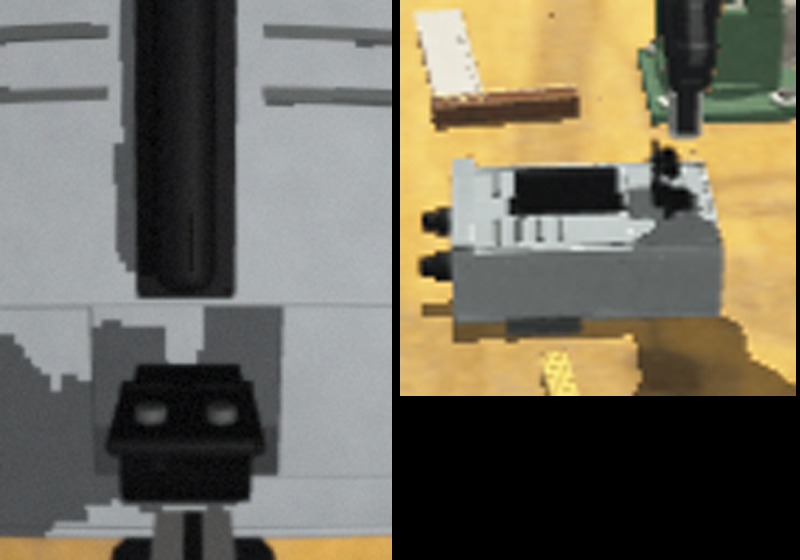

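Run:
```python
from h import *
np.set_printoptions(precision=4,suppress=True)
D=cal("side");W=cal("wrist");s=manip.get_state();print(s["position"],s["ee_rot"],s["width"])
f=lambda u,v:(270+(u-400+.5)/4.4-.5,110+(v+.5)/4.4-.5)
for n,uv in dict(tipL=(672,135),tipR=(698,135),bar_r=(680,158),plate_top=(655,142),nose=(692,205)).items():
    o,v=ray(D,f(*uv));print(n,o+v*(-.236-o[1])/v[1])
g=lambda u,v:(250+(u+.5)/2.8-.5,60+(v+.5)/2.8-.5)
for n,uv,z in [("finger front",(195,510),.078),("finger front",(195,510),.1),("blackedge",(185,500),.086),("blackedge",(185,500),.058),("mid edge",(185,452),.086),("mid edge",(185,452),.098),("top edge",(190,382),.098)]:
    print(n,z,plane(W,g(*uv),z,s))
```

```text
[ 0.4765 -0.2359  0.0998] [ 0.      0.9999 -0.0101  0.    ] 0.0003782583117460338
tipL [ 0.483  -0.236   0.1054]
tipR [ 0.4654 -0.236   0.1047]
bar_r [ 0.4771 -0.236   0.0879]
plate_top [ 0.4943 -0.236   0.1006]
nose [ 0.4677 -0.236   0.0512]
finger front 0.078 [ 0.4726 -0.2362  0.078 ]
finger front 0.1 [ 0.4824 -0.2363  0.1   ]
blackedge 0.086 [ 0.4784 -0.2343  0.086 ]
blackedge 0.058 [ 0.4663 -0.2338  0.058 ]
mid edge 0.086 [ 0.489  -0.2345  0.086 ]
mid edge 0.098 [ 0.4934 -0.2347  0.098 ]
top edge 0.098 [ 0.5069 -0.2359  0.098 ]
```

Run:
```python
from h import *
np.set_printoptions(precision=4,suppress=True)
D=cal("side");W=cal("wrist");s=manip.get_state()
g=lambda u,v:(250+(u+.5)/2.8-.5,60+(v+.5)/2.8-.5)
f=lambda u,v:(270+(u-400+.5)/4.4-.5,110+(v+.5)/4.4-.5)
print(tri([ray(W,g(195,510),s),ray(D,f(672,135))]))
sw=s.copy()
for n,uv in (("w1",(318,243)),("now",g(195,510))):
    sw["position"]=np.zeros(3);sw["ee_rot"]=np.array([1.,0,0,0]);o,v=ray(W,uv,sw)
    for x in(.0,.006,.011): print(n,x,o+v*(x-o[0])/v[0])
e=manip.get_image("scene")["img"];cv2.imwrite("pics/c5.png",cv2.resize(e[200:340,270:430],None,fx=4,fy=4,interpolation=2)[:,:,::-1])
```

```text
(array([ 0.4836, -0.2364,  0.1048]), [np.float64(0.0008131167768514278), np.float64(0.0008131167768513151)])
w1 0.0 [ 0.     -0.0004  0.0113]
w1 0.006 [ 0.006  -0.0004 -0.0019]
w1 0.011 [ 0.011  -0.0004 -0.013 ]
now 0.0 [0.     0.0004 0.013 ]
now 0.006 [ 0.006   0.0003 -0.0004]
now 0.011 [ 0.011   0.0003 -0.0116]
```

View pics/c5.png

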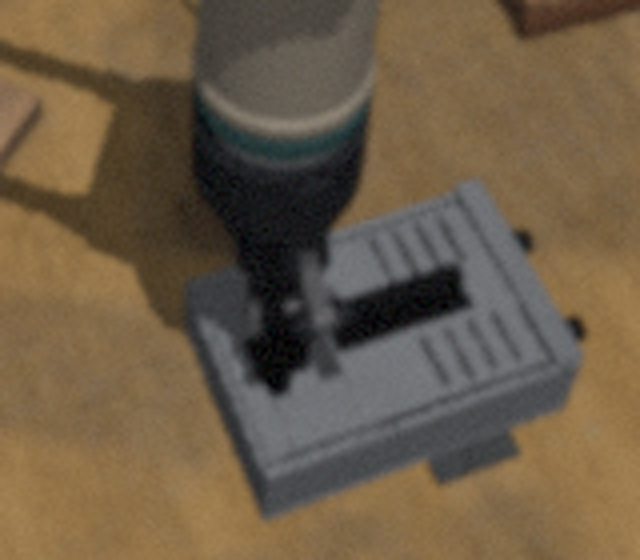

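The two-view triangulation (side and wrist agree to 1 mm) puts the visible fingertips at z≈0.105, about 5 mm behind the reported TCP rather than 22 mm ahead of it. So the fingers have been passing above the bar, which explains why I felt nothing. I'll back off, then descend outside the box and check the tip height numerically before coming in again.

```bash
python3 steer.py '-0.025 0 0 0;-0.025 0 0 0;0 0 0 0;0 0 0 0;0 0 0 0'
python3 - <<'E'
from h import *
np.save("pics/A.npy",[manip.get_image(n)["img"] for n in("side","scene")])
E
python3 steer.py '0 0 0.013 0;0 0 0.014 0;0 0 0 0;0 0 0 0;0 0 0 0'
python3 - <<'E'
from h import *
np.set_printoptions(precision=4,suppress=True)
A=np.load("pics/A.npy");s=manip.get_state();print(s["position"],s["width"])
D=manip.get_image("side")
for k,d,im in((0,"side",A[0]),):
    df=np.abs(D["img"].astype(int)-im).sum(2)>60
    K=D["camera_matrix"];T=np.linalg.inv(D["T"])
    def proj(p):
        c=T[:3,:3]@p+T[:3,3];return c[:2]/c[2]*K[0,0]+K[:2,2]
    p=s["position"]
    for off in(-.01,-.005,0,.01,.022): print(off,proj(np.array([p[0],p[1],p[2]-off])))
    u0=proj(np.array([p[0],p[1],p[2]]))[0].round().astype(int)
    for u in range(u0-4,u0+5,1):
        r=np.flatnonzero(df[90:175,u])+90;print(u,r.min() if len(r) else None,r.max() if len(r) else None)
    c=D["img"][125:170,u0-1];print([(125+i,tuple(int(q) for q in c[i])) for i in range(0,45,2)])
E
```

```text
clock: 8.63
position: [0.4273, -0.2354, 0.1002]
ee_rot: [0.0, 1.0, -0.01, 0.001]
contact_force: [0.6, 0.1, -0.1]
width: -0.0001
gripper_force: 0.0
clock: 9.15
position: [0.4273, -0.2352, 0.0732]
ee_rot: [0.0, 1.0, -0.01, 0.0]
contact_force: [-0.6, 0.3, -0.2]
width: 0.0002
gripper_force: 0.0
[ 0.4273 -0.2352  0.0732] 0.00018880845419962298
-0.01 [349.8358 146.4686]
-0.005 [349.7451 147.9558]
0 [349.6548 149.4355]
0.01 [349.4756 152.3728]
0.022 [349.2629 155.8592]
346 90 172
347 90 172
348 90 172
349 90 171
350 90 171
351 90 171
352 90 171
353 90 174
354 90 174
[(125, (23, 25, 26)), (127, (26, 28, 29)), (129, (29, 31, 32)), (131, (26, 28, 30)), (133, (22, 23, 24)), (135, (24, 24, 24)), (137, (25, 27, 26)), (139, (70, 69, 67)), (141, (45, 46, 46)), (143, (47, 48, 49)), (145, (28, 27, 31)), (147, (32, 31, 33)), (149, (189, 164, 117)), (151, (211, 171, 100)), (153, (228, 185, 106)), (155, (225, 184, 114)), (157, (223, 182, 108)), (159, (225, 184, 103)), (161, (239, 202, 111)), (163, (239, 203, 110)), (165, (239, 205, 116)), (167, (237, 203, 120)), (169, (226, 189, 120))]
```

Confirmed: at TCP z=0.073 the tip ends at row 148, which puts it at z≈0.078 m. Approaching again.

```bash
python3 steer.py '0.01 0 0 0;0.003 0 0 0;0.001 0 0 0;0.001 0 0 0;0 0 0 0'| sed -n '2p;4p'; python3 steer.py '0.002 0 0 0;0.002 0 0 0;0 0 0 0'| sed -n '2p;4p';python3 steer.py '0.003 0 0 0;0.003 0 0 0;0 0 0 0'| sed -n '2p;4p'
```

```text
position: [0.4418, -0.2352, 0.0729]
contact_force: [-0.1, 0.6, 0.2]
position: [0.4459, -0.2354, 0.0729]
contact_force: [1.3, 0.3, -0.4]
position: [0.4523, -0.2357, 0.0729]
contact_force: [0.2, 0.0, 0.5]
```

```bash
python3 steer.py '0.003 0 0 0;0.003 0 0 0;0 0 0 0'| sed -n '2p;4p'; python3 steer.py '0.002 0 0 0;0 0 0 0;0 0 0 0'| sed -n '2p;4p';python3 steer.py '0.0015 0 0 0;0 0 0 0;0 0 0 0'| sed -n '2p;4p'
```

```text
position: [0.4583, -0.2357, 0.0729]
contact_force: [0.1, -0.0, 0.2]
position: [0.4596, -0.2356, 0.0728]
contact_force: [-0.1, 0.2, -0.2]
position: [0.4611, -0.2356, 0.0728]
contact_force: [0.5, 0.4, -0.1]
```

```bash
python3 steer.py '0.0015 0 0 0;0 0 0 0;0 0 0 0'| sed -n '2p;4p'; python3 steer.py '0.0015 0 0 0;0 0 0 0;0 0 0 0'| sed -n '2p;4p';python3 steer.py '0.0015 0 0 0;0 0 0 0;0 0 0 0'| sed -n '2p;4p'
```

```text
position: [0.4626, -0.2357, 0.0729]
contact_force: [0.7, 0.7, 0.3]
position: [0.4641, -0.2357, 0.0728]
contact_force: [-0.9, -0.1, -0.3]
position: [0.4656, -0.2357, 0.0728]
contact_force: [-0.9, -0.0, -0.3]
```

```bash
python3 steer.py '0.001 0 0 0;0 0 0 0;0 0 0 0'| sed -n '2p;4p'; python3 steer.py '0.001 0 0 0;0 0 0 0;0 0 0 0'| sed -n '2p;4p';python3 steer.py '0.001 0 0 0;0 0 0 0;0 0 0 0'| sed -n '2p;4p'
```

```text
position: [0.4666, -0.2357, 0.0728]
contact_force: [0.6, -0.4, 0.1]
position: [0.4676, -0.2358, 0.0728]
contact_force: [1.1, -0.6, 1.2]
position: [0.4683, -0.2357, 0.0728]
contact_force: [-1.2, -1.3, 0.6]
```

```bash
python3 steer.py '0.001 0 0 0;0 0 0 0;0 0 0 0'| sed -n '2p;4p'; python3 steer.py '0.001 0 0 0;0 0 0 0;0 0 0 0'| sed -n '2p;4p'
```

```text
position: [0.4689, -0.2357, 0.0728]
contact_force: [-2.0, -1.4, 0.9]
position: [0.4696, -0.2357, 0.0728]
contact_force: [-4.9, -1.1, 4.1]
```

```bash
python3 steer.py '0.001 0 0 0;0 0 0 0;0 0 0 0'| sed -n '2p;4p'; python3 steer.py '0.001 0 0 0;0 0 0 0;0 0 0 0'| sed -n '2p;4p'
```

```text
position: [0.4701, -0.2357, 0.0728]
contact_force: [-5.9, 0.4, 4.0]
position: [0.4706, -0.2356, 0.0728]
contact_force: [-8.2, -0.2, 6.0]
```

There's a large upward component, so the tip edge is on the upper part of the round bar. I'll back off, lower 5 mm and press again.

```bash
python3 steer.py '-0.006 0 0 0;0 0 0.005 0;0 0 0 0;0 0 0 0'| sed -n '2p;4p'; python3 steer.py '0.002 0 0 0;0 0 0 0;0 0 0 0'| sed -n '2p;4p'; python3 steer.py '0.001 0 0 0;0 0 0 0;0 0 0 0'| sed -n '2p;4p'
```

```text
position: [0.4672, -0.2358, 0.0675]
contact_force: [0.2, 0.3, 0.7]
position: [0.4688, -0.2358, 0.0677]
contact_force: [-0.8, 1.6, 0.4]
position: [0.469, -0.2358, 0.0677]
contact_force: [-3.2, -0.7, 0.2]
```

```bash
python3 steer.py '0.001 0 0 0;0 0 0 0;0 0 0 0'| sed -n '2p;4p'; python3 steer.py '0.001 0 0 0;0 0 0 0;0 0 0 0'| sed -n '2p;4p'; python3 steer.py '0.001 0 0 0;0 0 0 0;0 0 0 0'| sed -n '2p;4p'
```

```text
position: [0.4696, -0.2357, 0.0677]
contact_force: [-4.4, -0.5, 2.2]
position: [0.4701, -0.2357, 0.0677]
contact_force: [-5.8, -1.2, 2.2]
position: [0.4705, -0.2356, 0.0677]
contact_force: [-7.9, -0.9, 3.6]
```

```bash
cat > chk.py <<'E'
from h import *
import sys
im=manip.get_image("wrist")["img"][60:250,240:400].astype(int)
try:
    p=np.load("pics/prev.npy");print("diff px",(np.abs(im-p).sum(2)>90).sum())
except FileNotFoundError: pass
np.save("pics/prev.npy",im)
E
python3 chk.py; python3 steer.py '0.001 0 0 0;0 0 0 0;0 0 0 0'| sed -n '2p;4p';python3 chk.py; python3 steer.py '0.001 0 0 0;0 0 0 0;0 0 0 0'| sed -n '2p;4p';python3 chk.py; python3 steer.py '0.0005 0 0 0;0 0 0 0;0 0 0 0'| sed -n '1,2p;4p';python3 chk.py
```

```text
position: [0.471, -0.2357, 0.0678]
contact_force: [-8.6, -1.3, 5.3]
diff px 435
position: [0.4714, -0.2356, 0.0678]
contact_force: [-10.5, -1.3, 5.5]
diff px 403
clock: 15.85
position: [0.4715, -0.2356, 0.0678]
contact_force: [-11.7, -1.7, 5.3]
diff px 83
```

```bash
python3 steer.py '0.0007 0 0 0;0 0 0 0;0 0 0 0'| sed -n '1,2p;4p';python3 chk.py;  python3 steer.py '0.0007 0 0 0;0 0 0 0;0 0 0 0'| sed -n '1,2p;4p';python3 chk.py
```

```text
clock: 16.15
position: [0.4719, -0.2357, 0.0678]
contact_force: [-11.5, -1.6, 6.8]
diff px 436
clock: 16.45
position: [0.4722, -0.2356, 0.0677]
contact_force: [-12.6, -1.7, 7.6]
diff px 1822
```

```bash
cp pics/prev.npy pics/p2.npy; python3 steer.py '0 0 0 0;0 0 0 0;0 0 0 0'| sed -n '1,2p;4p';python3 chk.py
python3 - <<'E'
from h import *
e=manip.get_image("side")["img"].astype(int);p=cv2.imread("pics/side0.png")[:,:,::-1].astype(int)
m=(np.abs(e-p).sum(2)>90)[138:175,300:350]
for r in m[::2]: print("".join(".#"[int(x)] for x in r))
E
```

```text
clock: 16.75
position: [0.4722, -0.2356, 0.0677]
contact_force: [-12.2, -1.6, 7.4]
diff px 0
...............................###########........
................................##########........
..........................###...########..........
..........................##...#########..........
...########################.....########..........
..................##.....###....#.######..........
..................##.#######.##..#######..........
...................########.....#########.........
.....................#....##........#####.........
..........############.....#.#######.####.........
####################..###.....##...#######........
........................####.##############.......
......................#####################.......
.#####.###########.....#.....###...########.......
........................####......................
..................................................
..................................................
..................................................
..................................................
```

The change pattern runs along the whole cover edge and nothing moves after it, so the cover has sprung up. I'll retreat, rise, open the fingers, and measure the raised cover.

```bash
python3 steer.py '-0.015 0 0 0;-0.025 0 0 0;0 0 -0.04 0;0 0 -0.04 0;0 0 -0.04 0' 0.045 | sed -n '1,2p;4p'; python3 steer.py '0 0 -0.036 0;0 0 0 0;0 0 0 0' | sed -n '1,2p;4,5p'
python3 - <<'E'
from h import *
s=manip.get_state();d=manip.get_image("wrist");e=manip.get_image("side")["img"]
np.save("pics/w2s.npy",s,allow_pickle=True);print(s["position"],s["ee_rot"])
a=cv2.resize(d["img"][0:190,250:390],None,fx=3,fy=3,interpolation=2);b=cv2.resize(e[130:200,260:360],None,fx=3.7,fy=3.7,interpolation=2)
o=np.zeros((570,800,3),np.uint8);o[:a.shape[0],:a.shape[1]]=a;o[:b.shape[0],425:425+b.shape[1]]=b
cv2.imwrite("pics/c6.png",o[:,:,::-1])
E
```

```text
clock: 17.27
position: [0.4367, -0.2347, 0.1888]
contact_force: [1.6, -1.5, 0.2]
clock: 17.52
position: [0.439, -0.2362, 0.2268]
contact_force: [-0.1, 0.5, -0.8]
width: 0.0451
[ 0.43898867 -0.23616915  0.22676252] [ 0.00202571  0.99993878 -0.01010814  0.00401983]
```

View pics/c6.png

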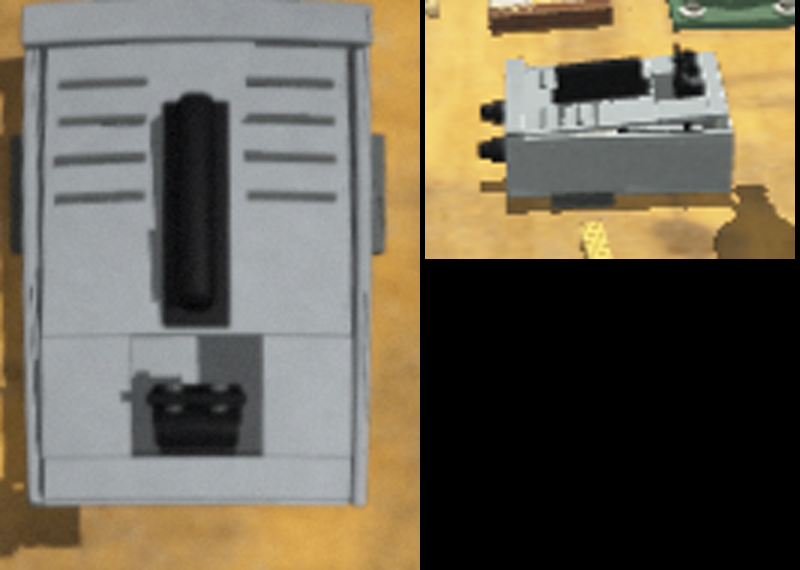

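The cover's tab end is raised (wedge gap in the side view at (690,128)). The rib top in the wrist crop runs from (198,96) to (195,308).

Run:
```python
from h import *
np.set_printoptions(precision=4,suppress=True)
s=np.load("pics/w2s.npy",allow_pickle=True).item();W=cal("wrist");D=cal("side")
g=lambda u,v:(250+(u+.5)/3-.5,(v+.5)/3-.5);f=lambda u,v:(260+(u-425+.5)/3.7-.5,130+(v+.5)/3.7-.5)
print("near top",tri([ray(W,g(208,306),s),ray(D,f(643,60))]))
print("far top",tri([ray(W,g(208,98),s),ray(D,f(558,66))]))
for uv,z in(((198,96),.086),((195,308),.091)):print(plane(W,g(*uv),z,s))
```

```text
near top (array([ 0.5214, -0.2389,  0.0871]), [np.float64(0.0008245605202561787), np.float64(0.0008245605202561282)])
far top (array([ 0.5893, -0.2403,  0.0838]), [np.float64(0.0005695595019130339), np.float64(0.0005695595019128395)])
[ 0.59   -0.2373  0.086 ]
[ 0.5216 -0.235   0.091 ]
```

```bash
python3 steer.py '0.039 -0.0008 0 0;0.039 -0.0008 0 0;0.0385 -0.0007 0 0;0 0 0.035 0;0 0 0.035 0' | sed -n '1,2p;4p'; python3 steer.py '0 0 0.03 0;0 0 0.025 0;0 0 0.01 0;0 0 0 0;0 0 0 0' | sed -n '1,5p'
```

```text
clock: 18.13
position: [0.5567, -0.2358, 0.153]
contact_force: [-1.0, 0.1, -1.0]
clock: 18.55
position: [0.5529, -0.2351, 0.0883]
ee_rot: [-0.0, 1.0, -0.01, -0.0]
contact_force: [1.0, 0.0, -0.9]
width: 0.0452
```

```bash
python3 steer.py '0.002 0.001 0.008 0;0 0 0.008 0;0 0 0.006 0;0 0 0 0' | sed -n '1,2p;4,5p'; python3 steer.py '0 0 0 0;0 0 0 0;0 0 0 0;0 0 0 0' 0 50; python3 steer.py '0 0 0 0;0 0 0 0;0 0 0 0'
```

```text
clock: 18.88
position: [0.5543, -0.2359, 0.066]
contact_force: [-0.1, 0.3, -1.1]
width: 0.0451
clock: 19.22
position: [0.5552, -0.2364, 0.0674]
ee_rot: [0.0, 1.0, -0.01, 0.0]
contact_force: [-0.2, 0.5, 1.4]
width: 0.0107
gripper_force: 50.9
clock: 19.47
position: [0.5552, -0.2364, 0.0674]
ee_rot: [0.0, 1.0, -0.01, 0.0]
contact_force: [0.2, 0.5, 4.6]
width: 0.0109
gripper_force: 51.1
```

```bash
python3 steer.py '-0.001 0 0 0;-0.001 0 0 0;-0.001 0 0 0;0 0 0 0' | sed -n '1,2p;4,5p';python3 steer.py '-0.001 0 0 0;-0.001 0 0 0;-0.001 0 0 0;-0.001 0 0 0;0 0 0 0' | sed -n '1,2p;4,5p'
```

```text
clock: 19.8
position: [0.5532, -0.2366, 0.0673]
contact_force: [5.2, -0.1, 4.3]
width: 0.0112
clock: 20.22
position: [0.5463, -0.2359, 0.0661]
contact_force: [1.7, -1.4, 0.9]
width: 0.011
```

```bash
python3 steer.py '-0.001 0 0 0;-0.001 0 0 0;0 0 0 0;0 0 0 0' | sed -n '1,2p;4,5p'
```

```text
clock: 20.55
position: [0.5452, -0.2358, 0.0666]
contact_force: [1.3, -0.0, 0.8]
width: 0.0102
```

```bash
python3 steer.py '-0.001 0 0 0;0 0 0 0;0 0 -0.002 0;0 0 -0.002 0;0 0 0 0' | sed -n '1,2p;4,5p'; python3 steer.py '0 0 -0.003 0;0 0 -0.003 0;0 0 0 0' | sed -n '1,2p;4,5p'
```

```text
clock: 20.97
position: [0.5439, -0.2355, 0.0705]
contact_force: [-0.2, 0.2, -2.5]
width: 0.0107
clock: 21.22
position: [0.545, -0.2361, 0.0773]
contact_force: [0.5, 0.1, -2.7]
width: 0.011
```

```bash
python3 steer.py '0 0 -0.01 0;0 0 -0.015 0;0 0 -0.02 0;0 0 -0.025 0;0 0 -0.025 0' | sed -n '1,2p;4,5p'; python3 steer.py '0 0 -0.015 0;0 0 -0.005 0;0 0 0 0;0 0 0 0' | sed -n '1,5p'
python3 - <<'E'
from h import *
e=manip.get_image("side");s=manip.get_state();cv2.imwrite("pics/lift.png",e["img"][:,:,::-1])
# silhouette of the cover: column range and lowest change against first side view
p=cv2.imread("pics/side0.png")[:,:,::-1].astype(int)
h=cv2.cvtColor(e["img"],cv2.COLOR_RGB2HSV);K=e["camera_matrix"];T=np.linalg.inv(e["T"])
for dz in(-.01,0.01,.02,.03,.04):
  for dx in(-.097,.069):
    c=T[:3,:3]@(s["position"]+[dx,.052,-dz])+T[:3,3];print(dz,dx,(c[:2]/c[2]*K[0,0]+K[:2,2]).round(1))
m=((h[...,1]<70)&(np.abs(e["img"]-p).sum(2)>40)).astype(np.uint8)[60:180,230:400]
n,l,st,ce=cv2.connectedComponentsWithStats(m)
for q in st[1:]:
    if q[4]>60:print(q+[230,60,0,0,0])
E
```

```text
clock: 21.63
position: [0.5445, -0.2357, 0.173]
contact_force: [0.6, -0.8, -3.0]
width: 0.0106
clock: 21.97
position: [0.5444, -0.2357, 0.1914]
ee_rot: [-0.0, 1.0, -0.01, -0.0]
contact_force: [0.3, 0.6, -2.6]
width: 0.0107
-0.01 -0.097 [347.9 117. ]
-0.01 0.069 [286.1 118.9]
0.01 -0.097 [347.5 123.9]
0.01 0.069 [286.4 125.8]
0.02 -0.097 [347.3 127.3]
0.02 0.069 [286.5 129.2]
0.03 -0.097 [347.1 130.6]
0.03 0.069 [286.7 132.6]
0.04 -0.097 [346.9 133.9]
0.04 0.069 [286.8 135.9]
[297  60  28   7 163]
[310  75   5  17  67]
[ 273   98   75   38 1254]
[286 147  57  21 842]
```

```bash
python3 steer.py '0.002 -0.015 0 0;0.002 -0.025 0 0;0.002 -0.035 0 0;0.002 -0.035 0 0;0.002 -0.035 0 0' | sed -n '1,2p;5p'; python3 steer.py '0.002 -0.035 0 0;0.002 -0.035 0 0;0.002 -0.035 0 0;0.002 -0.035 0 0;0.002 -0.035 0 0' | sed -n '1,2p;5p'; python3 steer.py '0.002 -0.035 0 0;0.002 -0.035 0 0;0.002 -0.035 0 0;0.002 -0.035 0 0;0.002 -0.025 0 0' | sed -n '1,2p;5p'; python3 steer.py '0 -0.009 0 0;0 0 0 0;0 0 0 0' | sed -n '1,5p'
```

```text
clock: 22.43
position: [0.5569, -0.0889, 0.1903]
width: 0.0106
clock: 22.85
position: [0.57, 0.0861, 0.1904]
width: 0.0106
clock: 23.27
position: [0.5831, 0.2523, 0.1902]
width: 0.0104
clock: 23.52
position: [0.5838, 0.2571, 0.1906]
ee_rot: [0.001, 1.0, -0.009, -0.001]
contact_force: [-0.1, -0.5, -2.4]
width: 0.0104
```

Over the board and still holding. I'll lower it now, slowing down near contact.

```bash
python3 steer.py '0 0 0.03 0;0 0 0.03 0;0 0 0.025 0;0 0 0.02 0;0 0 0.015 0' | sed -n '1,2p;4p'; python3 steer.py '0 0 0.008 0;0 0 0.005 0;0 0 0.003 0;0 0 0 0' | sed -n '1,2p;4p'; python3 steer.py '0 0 0.003 0;0 0 0.003 0;0 0 0 0' | sed -n '1,2p;4p';python3 steer.py '0 0 0.003 0;0 0 0 0' | sed -n '1,2p;4p'
```

```text
clock: 23.93
position: [0.5833, 0.2546, 0.0694]
contact_force: [0.3, 0.1, -2.4]
clock: 24.27
position: [0.5852, 0.2567, 0.056]
contact_force: [0.3, -1.0, -3.2]
clock: 24.52
position: [0.5849, 0.2573, 0.05]
contact_force: [-1.3, -0.3, -2.9]
clock: 24.68
position: [0.5848, 0.2573, 0.0466]
contact_force: [-0.1, 0.2, -2.4]
```

```bash
python3 steer.py '0 0 0.003 0;0 0 0.002 0;0 0 0 0' | sed -n '1,2p;4p'; python3 steer.py '0 0 0.002 0;0 0 0.001 0;0 0 0 0' | sed -n '1,2p;4p';python3 steer.py '0 0 0.002 0;0 0 0 0;0 0 0 0' | sed -n '1,2p;4p'
```

```text
clock: 24.93
position: [0.5845, 0.2572, 0.0412]
contact_force: [-0.1, -0.2, -3.2]
clock: 25.18
position: [0.5848, 0.2572, 0.0385]
contact_force: [0.1, -0.8, -2.5]
clock: 25.43
position: [0.5848, 0.2572, 0.0367]
contact_force: [0.4, -0.4, -3.4]
```

```bash
python3 steer.py '0 0 0.002 0;0 0 0 0;0 0 0 0' | sed -n '1,2p;4p'; python3 steer.py '0 0 0.002 0;0 0 0 0;0 0 0 0' | sed -n '1,2p;4p';python3 steer.py '0 0 0.002 0;0 0 0 0;0 0 0 0' | sed -n '1,2p;4p'
```

```text
clock: 25.68
position: [0.5853, 0.2574, 0.0352]
contact_force: [0.3, -0.1, -1.7]
clock: 25.93
position: [0.5846, 0.2575, 0.0335]
contact_force: [-4.4, -0.2, 4.3]
clock: 26.18
position: [0.5839, 0.2575, 0.0313]
contact_force: [-4.9, 0.7, 5.1]
```

```bash
python3 steer.py '0 0 0.001 0;0 0 0 0;0 0 0 0' | sed -n '1,2p;4p'; python3 steer.py '0 0 0.001 0;0 0 0 0;0 0 0 0' | sed -n '1,2p;4p'
```

```text
clock: 26.43
position: [0.5836, 0.2575, 0.0303]
contact_force: [-5.3, 0.3, 6.2]
clock: 26.68
position: [0.5835, 0.2575, 0.0292]
contact_force: [-5.4, 0.4, 6.4]
```

```bash
python3 steer.py '0 0 0 0;0 0 0 0;0 0 0 0;0 0 0 0;0 0 0 0' 0.04 | sed -n '1,2p;4,5p'; python3 steer.py '0 0 -0.01 0;0 0 -0.03 0;0 0 -0.04 0;0 0 -0.04 0;0 0 -0.03 0' | sed -n '1,2p;4p'; python3 steer.py '-0.04 0 -0.02 0;-0.04 0 0 0;-0.03 0 0 0;0 0 0 0;0 0 0 0' | sed -n '1,2p;4p'
python3 - <<'E'
from h import *
np.set_printoptions(precision=4,suppress=True)
s=manip.get_state();w=manip.get_image("wrist");np.save("pics/w3s.npy",s,allow_pickle=True)
cv2.imwrite("pics/w3.png",w["img"][:,:,::-1]);e=manip.get_image("side")
cv2.imwrite("pics/s3.png",e["img"][:,:,::-1])
def blob(d,lo,hi,roi,name,zs,st=None):
    x,y,a,b=roi;hsv=cv2.cvtColor(d["img"],cv2.COLOR_RGB2HSV);m=cv2.inRange(hsv,lo,hi);k=np.zeros_like(m);k[y:b,x:a]=m[y:b,x:a]
    k=cv2.morphologyEx(k,cv2.MORPH_OPEN,np.ones((3,3)))
    for c in sorted(cv2.findContours(k,0,2)[0],key=cv2.contourArea)[-2:]:
        q=cv2.boxPoints(cv2.minAreaRect(c));print(name,cv2.contourArea(c),q.round(0).tolist(),[plane(d,p,zs,st)[:2].round(3).tolist() for p in q])
blob(e,(0,0,0),(180,255,50),(230,230,400,350),"rib side",.051)
blob(w,(0,0,0),(180,255,60),(150,0,480,200),"rib wrist",.051,s)
E
```

```text
clock: 27.1
position: [0.5852, 0.2572, 0.0286]
contact_force: [-0.3, -0.4, 0.0]
width: 0.0403
clock: 27.52
position: [0.5859, 0.2575, 0.183]
contact_force: [1.0, 0.1, 0.9]
clock: 27.93
position: [0.4764, 0.2596, 0.1988]
contact_force: [1.1, 1.2, 0.1]
rib side 400.0 [[288.0, 285.0], [326.0, 285.0], [326.0, 297.0], [288.0, 297.0]] [[0.623, 0.26], [0.55, 0.265], [0.553, 0.295], [0.624, 0.289]]
rib wrist 1493.0 [[307.0, 39.0], [329.0, 39.0], [329.0, 113.0], [307.0, 113.0]] [[0.621, 0.268], [0.621, 0.247], [0.548, 0.248], [0.548, 0.269]]
```

Run:
```python
from h import *
np.set_printoptions(precision=4,suppress=True)
s=np.load("pics/w3s.npy",allow_pickle=True).item();W=cal("wrist");D=cal("side")
hsv=cv2.cvtColor(cv2.imread("pics/s3.png"),cv2.COLOR_BGR2HSV)
m=hsv[...,2]<50
print("rib rows at cols",[(u,*(np.flatnonzero(m[270:310,u])[[0,-1]]+270)) for u in range(291,325,6)])
for us,vw in((292,50),(307,76),(322,105)):
    print(tri([ray(D,(us,284.5)),ray(W,(325,vw),s)]))
g=cv2.imread("pics/w3.png");h=cv2.cvtColor(g,cv2.COLOR_BGR2HSV)
print("wrist col scan row 76",[tuple(int(x) for x in g[76,c]) for c in range(230,420,8)])
print(manip.get_state()["contact_force"],manip.get_state()["clock"])
```

```text
rib rows at cols [(291, np.int64(283), np.int64(297)), (297, np.int64(283), np.int64(297)), (303, np.int64(283), np.int64(296)), (309, np.int64(283), np.int64(296)), (315, np.int64(282), np.int64(296)), (321, np.int64(282), np.int64(296))]
(array([0.6137, 0.2501, 0.0402]), [np.float64(0.002012952871944006), np.float64(0.0020129528719441754)])
(array([0.5855, 0.251 , 0.0394]), [np.float64(0.00035045147124992824), np.float64(0.0003504514712498875)])
(array([0.556 , 0.2516, 0.0375]), [np.float64(6.99095190557371e-05), np.float64(6.9909519055631e-05)])
wrist col scan row 76 [(154, 169, 177), (160, 177, 184), (165, 181, 190), (169, 184, 193), (172, 187, 196), (136, 135, 132), (142, 140, 137), (141, 139, 138), (143, 140, 137), (147, 144, 140), (13, 11, 13), (29, 27, 28), (27, 28, 29), (153, 147, 147), (152, 150, 148), (153, 150, 147), (151, 148, 148), (151, 149, 145), (186, 204, 210), (181, 197, 206), (176, 195, 202), (182, 200, 208), (178, 195, 203), (177, 194, 202)]
[ 0.4977 -0.3461 -0.2928] 28.1333
```

The rib is level: its side-view rows 282–297 stay constant along its length. The cover lies within the board, and the robot is clear of everything. Handing in.

```bash
python3 -c "
from rig import manip
print(manip.sign_off())"
```

```text
the job is handed in; nothing more can be done
None
```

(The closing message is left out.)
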